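Press a keyed spindle home in a bench drive

ROBOT

A 6-joint arm with a two-finger parallel gripper is mounted at the origin on the work surface. World frame = base frame: x ahead of the robot, y to its left, z up, the work surface at z = 0. Lengths are in m, angles in rad, forces in N, time in s.
With the tool pointing down it reaches from about 0.3 to 0.775 m from the base axis. Payload 14.6 kg.
Tool frame: the origin (TCP) lies midway between the tips of the shut fingers; the grasp point (between the pads) lies 19 mm behind it (grasp_offset is the distance from the TCP to the grasp point, in m); z points along the fingers, y is the line along which they close (so a half turn about z gives the same grasp; the last joint's range is limited). The gripper opens to 94 mm and grips with 3 to 60 N. Pads are 16 mm wide; open, the fingers measure 119 mm over their backs; the gripper's body (75 mm by 177 mm) begins 78 mm behind the grasp point.
Start: joints at [1.112, 0.3, 1.521, -0, 1.321, -0.067], TCP at [0.21, 0.508, 0.205] pointing down, gripper open.
Joint ranges: [-3.03, 3.03], [-0.79, 2.21], [0.23, 2.52], [-1.04, 4.18], [0, 3.07], [-2.55, 2.55]. Speed limits (rad/s): [2.22, 2.22, 2.57, 3.14, 3.14, 3.14].

INTERFACE

Orientations are given as [roll, pitch, yaw] about the fixed x, y, z axes, in that order (R = Rz(yaw) Ry(pitch) Rx(roll)).
In Python, from station import * gives the robot as it stands. The module is installed in compiled form; this text tells all that it offers.
- The arm moves only by the tool send_rows, never from a script. Its argument "rows" is a list of rows, each an object of numbers: "dx", "dy", "dz": the shift along the tool's x, y, z in mm; "roll": the turn about the tool's z in degrees; "jaw": the closure, from -1 (fully open) to 1 (shut). In form: [{"dx": .., "dy": .., "dz": .., "roll": .., "jaw": ..}, ...]. A call has 1 to 12 rows; each row shifts and turns the commanded pose from where the row before left it, along the tool's axes as they then stand; what a row does not reach is not made up. A row lasts 1/12 s, in which the tool goes at most 41.7 mm and 7.16 degrees, less where a joint would pass 70% of its speed; a pose out of reach is approached as far as the arm can. A call is refused whole if a number of a shift passes 41.7 or a number of a turn 7.16, either way. A call with a gripper value outside its range is refused whole. The fingers move at their own pace and stop on an object; "force" is the grip in N (left out, the last holds). Time passes only in rows, so rows that do not move let the fingers close. It gives the time, the measured TCP pose, the force, the opening and the grip force at its end, in the units of the state.
- get_obs(): the state, without advancing time (a new reading comes with each control period).
- camera(name): name is "scene" or "top" or "wrist"; returns a dict with "frame" (480x640x3 uint8, red, green, blue), "z_map" (480x640 float32, m along the optical axis (not along the pixel's ray), 0 where there is no reading), "camera_matrix" (3x3 intrinsics, pixels), "rvec" (rotation vector, rad) and "tvec" (3), from world to camera coordinates, as OpenCV has them. Camera axes: x right, y down, z forward; pixel columns grow to the right and rows downward; lengths in m; the calibration is good to about 2 mm. A picture is of the moment at which its call begins.
- hand_in(): hands the job in; it is judged then, once.
The state is a dict: "time_s": time; "qpos": joint angles; "joint_vel": joint speeds; "tau": joint torques, N m; "ee_pos": TCP position; "eef_rot": TCP orientation; "force": force on the tool from outside, world axes, zero at the start; "moment": the same for the moment, N m; "grip_width": finger opening in m; "grip_force": force on a finger pad.
Only numpy, scipy, OpenCV 4.12 (cv2) and the standard library are available. Lean on these libraries where they do the work, as an engineer would, in place of code of your own. Each camera call takes 0.05 s, during which the arm holds its last target. There are 200 camera calls.

TASK

Take the keyed spindle, the one with the raised key along its lower end, out of the grey stand by its square head, put it nose first into the upright hub on the blue drive unit and turn it until its key slips into the slot of the hub. Then keep pushing it down against the spring until its collar sits fully home on the hub, and finish there, still gripping the spindle and pressing it home, because it springs up when let go. Leave the plain spindle and all the other things on the bench where they are.

Things in the scene. Friction and masses are not known exactly. Their poses are not given: they have to be found in the camera images.
- shaft: Keyed spindle, loose, steel, 0.22 kg, 86 mm long, upright in a hole of the stand. Origin: centre of its nose end (bottom); z up its axis, x towards the key. From the bottom up: round shaft 16 mm diameter from 0 to 36 mm (nose tapered to 11 mm over the lowest 4 mm); collar 36 mm diameter, 36 to 42 mm; neck 20 mm diameter, 42 to 56 mm; then the square head, 56 to 86 mm.
- shaft_head (a point): Centre of the keyed spindle's square head, the place to grip: 30 x 30 x 30 mm, sides along the spindle's x and y, 71 mm above the nose end. A raised dark line on its top runs from the middle towards the key (the plain spindle has none).
- shaft_key (a point): Middle of the key's outer face: a bar 5 mm wide (y) running from 14 to 36 mm above the nose end and reaching out to 12 mm from the axis, on the spindle's +x side only.
- plain_spindle: A second spindle of the same size and shape but without a key, in the other hole of the stand. To be left there.
- stand: Grey plastic block 60 x 170 x 30 mm (x, y, z) fixed to the bench, origin at the centre of its underside. Two holes 17.5 mm wide and 12 mm deep in its top, 55 mm either side of the centre along its y; a spindle in a hole has its nose end 18 mm above the bench.
- drive: Blue drive unit, a box 130 x 130 x 70 mm fixed to the bench, origin at the centre of its underside. The hub stands on the centre of its top.
- hub: Upright steel hub, a ring 44 mm outside diameter, 50 mm tall, fixed on the drive unit (does not turn). Origin: centre of its underside, 70 mm above the bench; z up. Bore 18 mm diameter, open at the top, with one slot (keyway) 7 mm wide reaching 13 mm from the axis on the hub's +x side over the whole height. The spindle's +x (key) must point along the hub's +x to go in.
- hub_mouth (a point): Centre of the bore in the hub's top face, 50 mm above the hub's origin (120 mm above the bench). With the key off the slot, the key rests on this top face when the nose is 14 mm in.
- hub_seat (a point): Point on the bore's axis where the nose end lies when the spindle is fully home, 36 mm below the hub's top face; the underside of the collar then lies on that face.
- plunger (a joint): Spring plunger (brass, 15 mm in diameter) at the bottom of the bore, value in m: 0 when free, its top then 28 mm below the hub's top face; 0.008 when the spindle is fully home; stop at 0.010. It pushes up with 3.6 N at 0 and 8.4 N at 0.008, more than the spindle weighs.
- weigh_jar: Low glass jar, 36 mm in diameter, 42 mm tall, on the bench between stand and drive unit; origin at the centre of its underside. Bystander.
- brown_bottle: Brown glass bottle, 66 mm in diameter, 140 mm tall, far behind the gap between stand and drive unit; origin at the centre of its underside. Bystander.
- beaker: Glass beaker, 72 mm in diameter, 90 mm tall, beyond the drive unit; origin at the centre of its underside. Bystander.
- wash_bottle: White plastic bottle, 60 mm in diameter, 150 mm tall, to the right of the drive unit; origin at the centre of its underside. Bystander.
- sample_box: White open ceramic box 90 x 65 x 35 mm, to the left of the stand; origin at the centre of its underside. Bystander.
- wrench: Steel wrench 150 mm long lying on the bench to the left of the stand; origin at its middle, x along it. Bystander.
Things that resemble listed ones, but are neither listed nor needed, are in the scene too. Leave any green look-alike of the shaft alone. Several things have the shape of the stand; the one meant has the colours described above.

How it is judged:
By the outcome, as a careful person would: the job done as asked, in the order asked, and still so for the second after the job is handed in, while the arm keeps its last pose, push and grip.
It also fails if it takes over 42 s, if anything falls off the work surface, if the arm or the gripper's body presses on something with over 40 N, if the wrist force passes 120 N, or if a joint passes its speed limit or range.

## Working session

There is one attempt and no reset: what is moved stays moved. The work goes in short steps, Python scripts to look and compute and a tool call to move; the robot and the scene stay as the last step left them, time stands still between calls to the robot, and variables do not carry over. Pictures are saved under pics/ and viewed, at most 10 in all, crops included, and the job is handed in when it is done.

Besides the shell and the picture viewer there is one more tool, called after "Emit:" by a JSON object that holds its "fn" and its "kwargs". send_rows: Moves the arm, as the interface text tells. Its arguments: {"type":"object","properties":{"rows":{"type":"array"},"force":{"type":"number"}},"required":["rows"]}

```bash
mkdir -p pics; cat > h.py <<'E'
from station import *
import numpy as np, cv2
def grab(n):
    c=camera(n); R=cv2.Rodrigues(np.array(c['rvec'],float))[0]
    return c,R,np.array(c['tvec'],float).ravel(),np.array(c['camera_matrix'])
def cloud(c,R,t,K):
    v,u=np.mgrid[0:480,0:640]; z=c['z_map']
    p=np.stack([(u-K[0,2])/K[0,0]*z,(v-K[1,2])/K[1,1]*z,z],-1)
    return (p-t)@R
def ray(u,v,R,t,K,h):
    d=R.T@np.array([(u-K[0,2])/K[0,0],(v-K[1,2])/K[1,1],1]); o=-R.T@t
    return o+d*(h-o[2])/d[2]
def save(n,im): cv2.imwrite('pics/'+n,im[...,::-1])
E
python3 - <<'E'
from h import *
for n in('top','scene'):
    c,R,t,K=grab(n); save(n+'.png',c['frame']); np.savez(n,f=c['frame'],z=c['z_map'],R=R,t=t,K=K); print(n,-R.T@t,K[0,0])
o=get_obs();print(o)
E
```

```text
top [0.36731768 0.01758099 1.6716862 ] 563.894797212456
scene [ 1.185246   -0.16879637  0.91170562] 464.9802919124829
{'time_s': 0.1, 'qpos': array([ 1.11237308e+00,  3.00429931e-01,  1.52149803e+00,  9.37723270e-06,
        1.32067365e+00, -6.65974611e-02]), 'joint_vel': array([ 8.87195826e-04, -2.36881671e-03, -1.02828779e-03, -5.07213561e-05,
       -3.92350348e-04, -5.56502890e-04]), 'tau': array([ 5.97477924e-05, -5.32649159e+01, -3.53278649e+01,  7.08675664e-02,
        2.35582731e-02, -9.02767397e-05]), 'ee_pos': array([0.20993349, 0.50811972, 0.20494404]), 'eef_rot': array([-3.14058654e+00, -7.62067876e-05,  2.74976451e+00]), 'force': array([-0.68214547, -0.35899326, -0.26006203]), 'moment': array([ 0.00631066, -0.02491775, -0.04050354]), 'grip_force': 0.0, 'grip_width': 0.09400095629058293}
```

View pics/top.png

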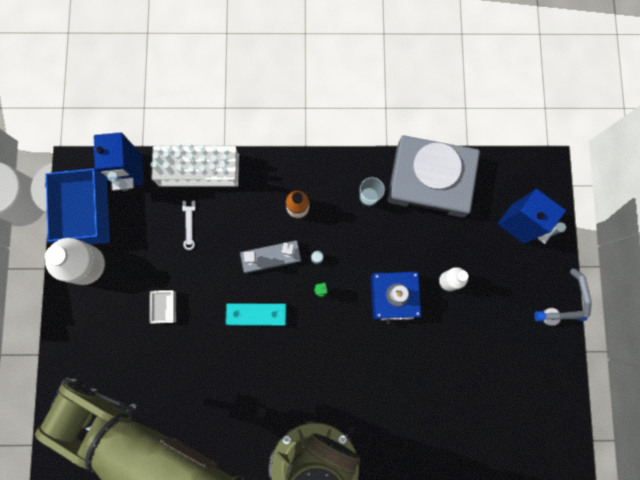

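View pics/scene.png

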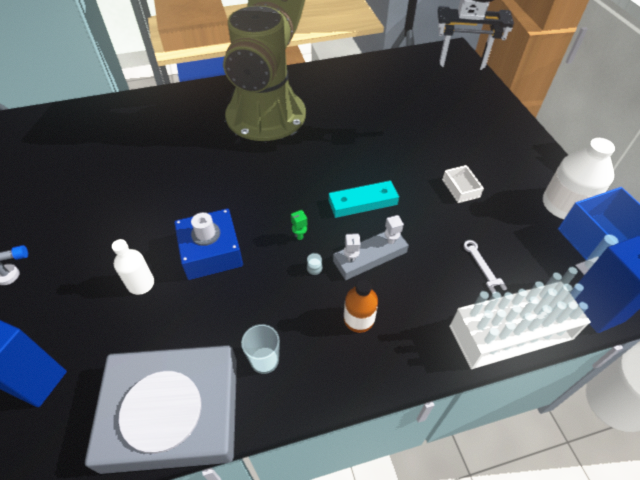

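Top view: grey stand at (270,257) with white heads at (249,257) and (288,248). The cyan stand at (256,314) and the green spindle at (320,289) are decoys, and the hub is at (398,294). Candidates for the keyed spindle are (288,248) and (249,257), since green (320,289) is ruled out. In the scene view the heads are at (353,241) and (394,226). A close crop of each will decide.

```bash
python3 - <<'E'
from h import *
a=np.load('top.npz');b=np.load('scene.npz')
z=lambda im,x,y,w,h,s:cv2.resize(im[y:y+h,x:x+w],None,fx=s,fy=s,interpolation=cv2.INTER_CUBIC)
p=z(a['f'],235,235,75,45,5.33)[:240,:400]; q=z(b['f'],330,205,80,60,5)[:300,:400]
r=z(a['f'],365,265,60,60,5)[:300,:300]; s=z(b['f'],175,200,75,60,5)[:300,:375]
C=np.zeros((600,800,3),np.uint8); C[:240,:p.shape[1]]=p; C[300:600,:400]=q; C[:300,400:700]=r; C[300:600,400:775]=s
save('crop.png',C)
# clouds
for n,d in(('top',a),('scene',b)):
    P=cloud({'z_map':d['z']},d['R'],d['t'],d['K']); f=d['f'].astype(int)
    x0,y0,x1,y1=(235,235,310,280) if n=='top' else (325,205,415,275)
    S=P[y0:y1,x0:x1].reshape(-1,3); m=(S[:,2]>.095)&(S[:,2]<.115); Q=S[m]
    u,v=np.mgrid[x0:x1,y0:y1]
    _,l,ce=cv2.kmeans(Q[:,:2].astype(np.float32),2,None,(3,50,1e-5),5,2)
    for k in(0,1): q=Q[l.ravel()==k]; print(n,'head',q.mean(0),len(q),cv2.minAreaRect((q[:,:2]*1000).astype(np.float32)))
    x0,y0,x1,y1=(365,265,430,325) if n=='top' else (175,200,245,280)
    S=P[y0:y1,x0:x1].reshape(-1,3)
    for lo,hi in((.112,.128),(.064,.078)):
        q=S[(S[:,2]>lo)&(S[:,2]<hi)]; print(n,lo,q.mean(0),len(q),cv2.minAreaRect((q[:,:2]*1000).astype(np.float32)),cv2.minEnclosingCircle((q[:,:2]*1000).astype(np.float32)))
E
```

```text
top head [0.58743479 0.18175679 0.10371747] 111 ((587.7088623046875, 182.41217041015625), (30.0572452545166, 29.176759719848633), 1.5640259981155396)
top head [0.60940817 0.07414523 0.10350875] 114 ((609.3153686523438, 74.23584747314453), (29.83906364440918, 29.691726684570312), 78.76097106933594)
top 0.112 [ 0.48059908 -0.2353752   0.11925272] 169 ((480.16668701171875, -235.08346557617188), (41.62001037597656, 42.50531005859375), 0.02822033315896988) ((480.8434753417969, -235.53370666503906), 22.384000778198242)
top 0.064 [ 0.48067481 -0.23356696  0.07011828] 1656 ((480.38677978515625, -235.00558471679688), (131.3797607421875, 130.33798217773438), 1.969388484954834) ((479.7998046875, -233.7063751220703), 88.54330444335938)
scene head [0.59064995 0.17816621 0.10398568] 172 ((588.5628662109375, 179.4445037841797), (31.452226638793945, 30.744352340698242), 2.2367711067199707)
scene head [0.61343696 0.07138454 0.10406547] 184 ((610.6185302734375, 72.31771850585938), (30.157636642456055, 32.22625732421875), 77.8937759399414)
scene 0.112 [ 0.48414208 -0.23702074  0.11962647] 277 ((482.3465881347656, -237.37091064453125), (47.87410354614258, 42.9848518371582), 10.049835205078125) ((481.68927001953125, -236.4711151123047), 24.575376510620117)
scene 0.064 [ 0.49449847 -0.23711641  0.07111734] 2063 ((482.7496337890625, -237.121337890625), (132.765869140625, 130.00640869140625), 1.6147971153259277) ((483.4268798828125, -236.2215118408203), 89.4149169921875)
```

View pics/crop.png

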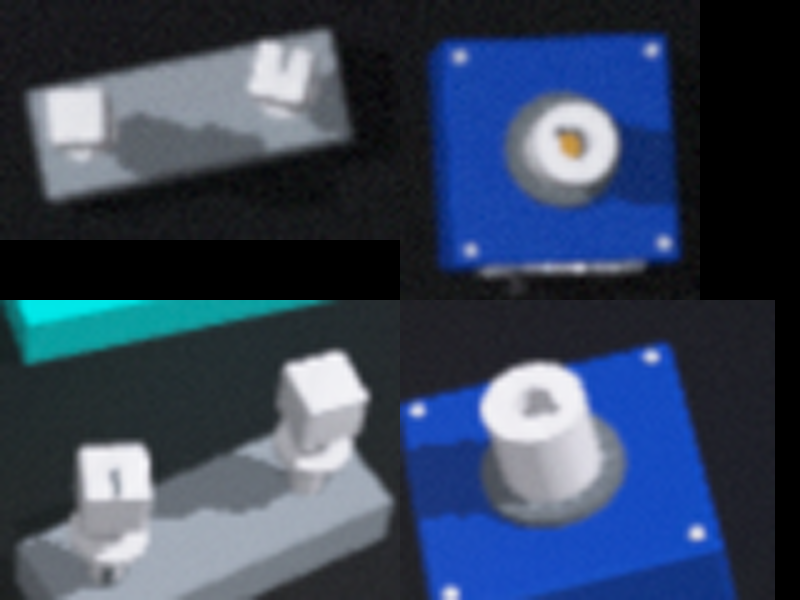

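The crop shows the keyed spindle (raised dark line on its head) is the one at top (288,248) / scene (353,241), i.e. world (0.610, 0.073). The head top is at z 0.104, as it should be, and the key yaw is about -11.5°. The hub is at (0.481, -0.236) with its top at 0.120, also correct. The slot is too small to see in these views, so I'll look with the wrist camera above the hub first.

Emit:
{"fn": "send_rows", "kwargs": {"rows": [{"dz": -5, "roll": 6.58, "jaw": -1}, {"dz": -5, "roll": 6.58, "jaw": -1}, {"dz": -5, "roll": 6.58, "jaw": -1}, {"dz": -5, "roll": 6.58, "jaw": -1}, {"dz": -5, "roll": 6.58, "jaw": -1}, {"dz": -5, "roll": 6.58, "jaw": -1}, {"dz": -5, "roll": 6.58, "jaw": -1}, {"dz": -5, "roll": 6.58, "jaw": -1}, {"dz": -5, "roll": 6.58, "jaw": -1}, {"dz": -5, "roll": 6.58, "jaw": -1}, {"dz": -5, "roll": 6.58, "jaw": -1}, {"dz": -5, "roll": 6.58, "jaw": -1}]}}

```text
invalid input at $.rows[0]: expected keys dx, dy, dz, roll, jaw
```

Emit:
{"fn": "send_rows", "kwargs": {"rows": [{"dx": -33.8, "dy": 20.6, "jaw": -1}, {"dx": -33.8, "dy": 20.6, "jaw": -1}, {"dx": -33.8, "dy": 20.6, "jaw": -1}, {"dx": -33.8, "dy": 20.6, "jaw": -1}, {"dx": -33.8, "dy": 20.6, "jaw": -1}, {"dx": -33.8, "dy": 20.6, "jaw": -1}, {"dx": -33.8, "dy": 20.6, "jaw": -1}, {"dx": -33.8, "dy": 20.6, "jaw": -1}, {"dx": -33.8, "dy": 20.6, "jaw": -1}, {"dx": -33.8, "dy": 20.6, "jaw": -1}]}}

```text
invalid input at $.rows[0]: expected keys dx, dy, dz, roll, jaw
```

Emit:
{"fn": "send_rows", "kwargs": {"rows": [{"dx": -33.8, "dy": 20.6, "jaw": -1}, {"dx": -33.8, "dy": 20.6, "jaw": -1}, {"dx": -33.8, "dy": 20.6, "jaw": -1}, {"dx": -33.8, "dy": 20.6, "jaw": -1}, {"dx": -33.8, "dy": 20.6, "jaw": -1}, {"dx": -33.8, "dy": 20.6, "jaw": -1}, {"dx": -33.8, "dy": 20.6, "jaw": -1}, {"dx": -33.8, "dy": 20.6, "jaw": -1}, {"dx": -33.8, "dy": 20.6, "jaw": -1}, {"dx": -33.8, "dy": 20.6, "jaw": -1}, {"jaw": -1}, {"jaw": -1}]}}

```text
invalid input at $.rows[0]: expected keys dx, dy, dz, roll, jaw
```

```bash
python3 - <<'E'
from h import *
c,R,t,K=grab('wrist'); save('w1.png',c['frame']); np.savez('w1',f=c['frame'],z=c['z_map'],R=R,t=t,K=K)
P=cloud(c,R,t,K).reshape(-1,3); q=P[(abs(P[:,2]-.12)<.004)&(c['z_map'].ravel()>0)]
o=get_obs();print(o['time_s'],o['ee_pos'],o['eef_rot'],-R.T@t)
if len(q)>3: print(len(q),q.mean(0),cv2.minEnclosingCircle((q[:,:2]*1000).astype(np.float32)))
E
```

```text
0.15 [0.20992762 0.50814106 0.20501348] [-3.14066727e+00 -6.60852755e-05  2.74979267e+00] [0.13845098 0.53826966 0.38301676]
```

View pics/w1.png

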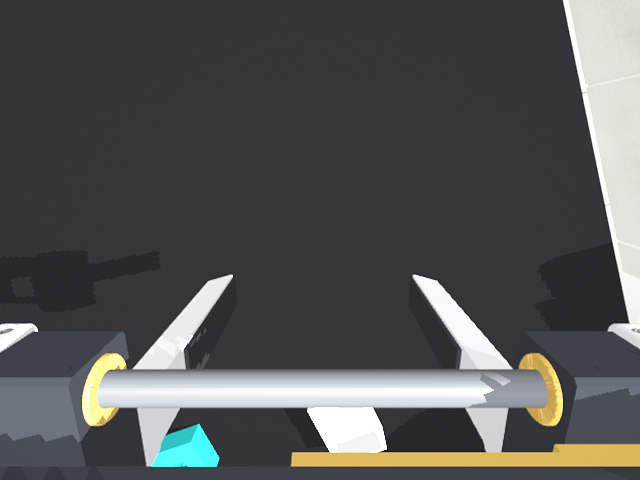

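The wrist view shows the fingers on either side of row 300 and no target yet. The camera sits about 78 mm along tool +x from the TCP and looks straight down. Every row needs all five keys, so I'll resend and aim to put the hub under the camera.

Emit:
{"fn": "send_rows", "kwargs": {"rows": [{"dx": 0, "dy": 0, "dz": -5, "roll": 6.58, "jaw": -1}, {"dx": 0, "dy": 0, "dz": -5, "roll": 6.58, "jaw": -1}, {"dx": 0, "dy": 0, "dz": -5, "roll": 6.58, "jaw": -1}, {"dx": 0, "dy": 0, "dz": -5, "roll": 6.58, "jaw": -1}, {"dx": 0, "dy": 0, "dz": -5, "roll": 6.58, "jaw": -1}, {"dx": 0, "dy": 0, "dz": -5, "roll": 6.58, "jaw": -1}, {"dx": 0, "dy": 0, "dz": -5, "roll": 6.58, "jaw": -1}, {"dx": 0, "dy": 0, "dz": -5, "roll": 6.58, "jaw": -1}, {"dx": 0, "dy": 0, "dz": -5, "roll": 6.58, "jaw": -1}, {"dx": 0, "dy": 0, "dz": -5, "roll": 6.58, "jaw": -1}, {"dx": 0, "dy": 0, "dz": -5, "roll": 6.58, "jaw": -1}, {"dx": 0, "dy": 0, "dz": -5, "roll": 6.58, "jaw": -1}]}}

```text
time_s: 1.15
ee_pos: [0.21, 0.5082, 0.2654]
eef_rot: [-3.141, 0.001, 1.366]
force: [-0.7, -0.5, 0.5]
grip_width: 0.094
grip_force: 0.0
```

Emit:
{"fn": "send_rows", "kwargs": {"rows": [{"dx": -34.3, "dy": 18.8, "dz": 0, "roll": 0, "jaw": -1}, {"dx": -34.3, "dy": 18.8, "dz": 0, "roll": 0, "jaw": -1}, {"dx": -34.3, "dy": 18.8, "dz": 0, "roll": 0, "jaw": -1}, {"dx": -34.3, "dy": 18.8, "dz": 0, "roll": 0, "jaw": -1}, {"dx": -34.3, "dy": 18.8, "dz": 0, "roll": 0, "jaw": -1}, {"dx": -34.3, "dy": 18.8, "dz": 0, "roll": 0, "jaw": -1}, {"dx": -34.3, "dy": 18.8, "dz": 0, "roll": 0, "jaw": -1}, {"dx": -34.3, "dy": 18.8, "dz": 0, "roll": 0, "jaw": -1}, {"dx": -34.3, "dy": 18.8, "dz": 0, "roll": 0, "jaw": -1}, {"dx": -34.3, "dy": 18.8, "dz": 0, "roll": 0, "jaw": -1}, {"dx": -34.3, "dy": 18.8, "dz": 0, "roll": 0, "jaw": -1}]}}

```text
time_s: 2.07
ee_pos: [0.338, 0.0957, 0.2656]
eef_rot: [3.141, -0.0, 1.372]
force: [1.0, 1.6, 0.7]
grip_width: 0.094
grip_force: 0.0
```

Emit:
{"fn": "send_rows", "kwargs": {"rows": [{"dx": -34.3, "dy": 18.8, "dz": 0, "roll": 0, "jaw": -1}, {"dx": -34.3, "dy": 18.8, "dz": 0, "roll": 0, "jaw": -1}, {"dx": -34.3, "dy": 18.8, "dz": 0, "roll": 0, "jaw": -1}, {"dx": -34.3, "dy": 18.8, "dz": 0, "roll": 0, "jaw": -1}, {"dx": -34.3, "dy": 18.8, "dz": 0, "roll": 0, "jaw": -1}, {"dx": -34.3, "dy": 18.8, "dz": 0, "roll": 0, "jaw": -1}, {"dx": -34.3, "dy": 18.8, "dz": 0, "roll": 0, "jaw": -1}, {"dx": -34.3, "dy": 18.8, "dz": 0, "roll": 0, "jaw": -1}, {"dx": -34.3, "dy": 18.8, "dz": 0, "roll": 0, "jaw": -1}, {"dx": -34.3, "dy": 18.8, "dz": 0, "roll": 0, "jaw": -1}, {"dx": -34.3, "dy": 18.8, "dz": 0, "roll": 0, "jaw": -1}, {"dx": 0, "dy": 0, "dz": 0, "roll": 0, "jaw": -1}]}}

```text
time_s: 3.07
ee_pos: [0.4664, -0.318, 0.2633]
eef_rot: [-3.139, -0.001, 1.368]
force: [-1.8, 0.7, -1.4]
grip_width: 0.0938
grip_force: 0.0
```

```bash
python3 - <<'E'
from h import *
c,R,t,K=grab('wrist'); save('w2.png',c['frame']); np.savez('w2',f=c['frame'],z=c['z_map'],R=R,t=t,K=K)
P=cloud(c,R,t,K).reshape(-1,3); q=P[(abs(P[:,2]-.12)<.004)&(c['z_map'].ravel()>0)]
o=get_obs();print(o['time_s'],o['ee_pos'],o['eef_rot'],-R.T@t)
if len(q)>3: print(len(q),q.mean(0),cv2.minEnclosingCircle((q[:,:2]*1000).astype(np.float32)))
E
```

```text
3.1167 [ 0.46604067 -0.31548317  0.26361064] [-3.13905733e+00 -1.07189176e-03  1.36886684e+00] [ 0.4815269  -0.24236787  0.44135364]
1843 [ 0.48483192 -0.24783077  0.11876107] ((497.2028503417969, -310.6468505859375), 99.00556182861328)
```

View pics/w2.png

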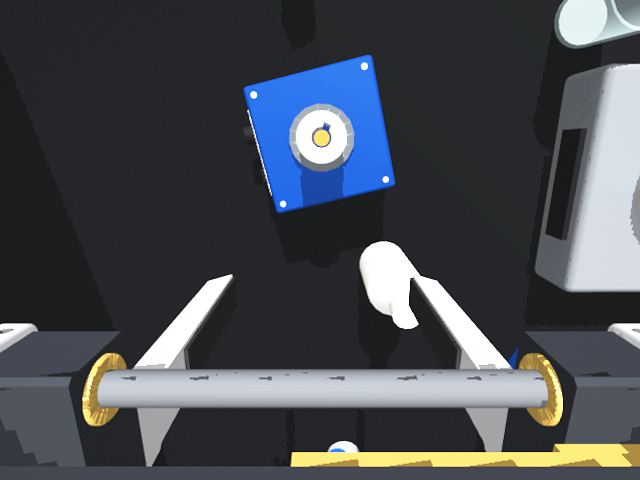

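The hub is at pixel (321,137) with its brass plunger at (321,138) and the slot notch at about (327,126). Next I'll measure the slot angle.

```bash
python3 - <<'E'
from h import *
d=np.load('w2.npz');f=d['f'].astype(int);R,t,K=d['R'],d['t'],d['K']
P=cloud({'z_map':d['z']},R,t,K)
s=np.s_[95:180,280:365]
top=(abs(P[...,2]-.119)<.005); m=np.zeros_like(top); m[s]=top[s]
pts=P[m]; con=cv2.minEnclosingCircle((pts[:,:2]*1000).astype(np.float32)); print('encl',con,len(pts),pts[:,2].mean())
u=np.argwhere(m)[:,::-1].astype(np.int32); hull=cv2.convexHull(u); e=cv2.fitEllipse(hull);print('ell',e,ray(*e[0],R,t,K,.12))
# hole pixels = inside hull, not top
hm=np.zeros(m.shape,np.uint8); cv2.fillConvexPoly(hm,hull,1); hole=(hm>0)&(~m)
hole=hole&(np.hypot(*(np.indices(m.shape)[::-1]-np.array(e[0])[:,None,None]))<26)
c=ray(*e[0],R,t,K,.12)
q=np.array([ray(x,y,R,t,K,.12) for y,x in np.argwhere(hole)])-c
r=np.hypot(q[:,0],q[:,1]);a=np.degrees(np.arctan2(q[:,1],q[:,0]))
k=r>.010; print(len(q),'slot',k.sum(),np.sort(a[k]).round(),np.median(a[k]), r.max())
# same by brightness
g=d['f'].min(-1)
rows=[]
for y in range(100,175):
  for x in range(285,360):
    w=ray(x,y,R,t,K,.12)-c
    rr=np.hypot(w[0],w[1])
    if .0105<rr<.0125: rows.append((np.degrees(np.arctan2(w[1],w[0])),g[y,x],rr))
rows=np.array(rows); b=rows[rows[:,1]<150]; print('dark ring',np.sort(b[:,0]).round())
# blue box edges yaw
blue=((f[...,2]>150)&(f[...,0]<90)).astype(np.uint8); cn=max(cv2.findContours(blue,0,1)[0],key=cv2.contourArea); bx=cv2.boxPoints(cv2.minAreaRect(cn))
w=np.array([ray(*p,R,t,K,.07) for p in bx]);print('box',w.mean(0),[round(float(np.degrees(np.arctan2(*(w[(i+1)%4]-w[i])[1::-1]))),1) for i in range(4)])
im=d['f'][95:180,280:365]; save('hub.png',cv2.resize(im,None,fx=7,fy=7,interpolation=cv2.INTER_NEAREST))
E
```

```text
encl ((481.472900390625, -235.00294494628906), 22.01447105407715) 1697 0.11869975424213187
ell ((321.3160705566406, 136.0472869873047), (50.372901916503906, 52.459999084472656), 1.2362858057022095) [ 0.48155792 -0.23462718  0.12      ]
414 slot 58 [-174. -167. -162. -155. -151. -139. -116.  -61.  -56.  -50.  -43.  -41.
  -38.  -33.  -27.  -25.   -2.    2.    4.   11.   15.   20.   33.   36.
   36.   39.   40.   41.   42.   44.   45.   46.   48.   50.   50.   50.
   52.   54.   56.   58.   59.   61.   62.   63.   65.   66.   67.   70.
   97.  119.  128.  131.  139.  146.  151.  151.  157.  162.] 43.06154972639437 0.022384739465472325
dark ring [40. 42. 46. 52. 56. 62. 66.]
box [ 0.48262382 -0.23492324  0.07      ] [1.3, -84.2, -177.4, 90.4]
```

View pics/hub.png

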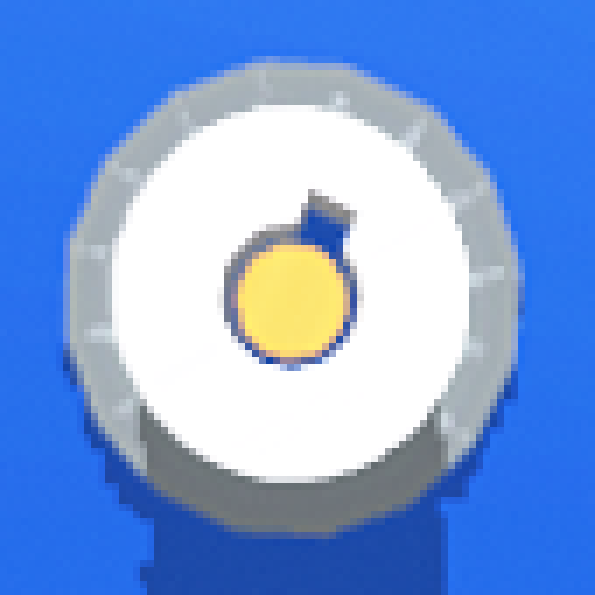

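The slot points about 23° right of image-up, i.e. world yaw about 54.5°, and the bore centre is (0.4815, -0.2348). Next I'll hover to see the keyed head with the same camera.

Emit:
{"fn": "send_rows", "kwargs": {"rows": [{"dx": 37.1, "dy": 7, "dz": 0, "roll": 0, "jaw": -1}, {"dx": 37.1, "dy": 7, "dz": 0, "roll": 0, "jaw": -1}, {"dx": 37.1, "dy": 7, "dz": 0, "roll": 0, "jaw": -1}, {"dx": 37.1, "dy": 7, "dz": 0, "roll": 0, "jaw": -1}, {"dx": 37.1, "dy": 7, "dz": 0, "roll": 0, "jaw": -1}, {"dx": 37.1, "dy": 7, "dz": 0, "roll": 0, "jaw": -1}, {"dx": 37.1, "dy": 7, "dz": 0, "roll": 0, "jaw": -1}, {"dx": 37.1, "dy": 7, "dz": 0, "roll": 0, "jaw": -1}, {"dx": 37.1, "dy": 7, "dz": 0, "roll": 0, "jaw": -1}, {"dx": 0, "dy": 0, "dz": 0, "roll": 0, "jaw": -1}, {"dx": 0, "dy": 0, "dz": 0, "roll": 0, "jaw": -1}]}}

```text
time_s: 4.03
ee_pos: [0.5937, 0.004, 0.2653]
eef_rot: [-3.141, 0.0, 1.375]
force: [-0.6, -0.6, -0.2]
grip_width: 0.0941
grip_force: 0.0
```

```bash
python3 - <<'E'
from h import *
c,R,t,K=grab('wrist'); np.savez('w3',f=c['frame'],z=c['z_map'],R=R,t=t,K=K)
o=get_obs();print(o['time_s'],o['ee_pos'],np.degrees(o['eef_rot']),-R.T@t)
P=cloud(c,R,t,K); m=(abs(P[...,2]-.104)<.004)&(np.hypot(P[...,0]-.61,P[...,1]-.073)<.035)
pts=P[m]; print(len(pts),pts[:,2].mean(),cv2.minAreaRect((pts[:,:2]*1000).astype(np.float32)))
u=np.argwhere(m)[:,::-1].astype(np.int32); r=cv2.minAreaRect(u); b=np.array([ray(*p,R,t,K,.104) for p in cv2.boxPoints(r)]); print('c',b.mean(0),r,[round(float(np.degrees(np.arctan2(*(b[(i+1)%4]-b[i])[1::-1]))),1) for i in range(4)])
x,y=map(int,r[0]); im=c['frame'][max(0,y-50):y+50,x-50:x+50]; save('head.png',cv2.resize(im,None,fx=6,fy=6,interpolation=cv2.INTER_NEAREST)); print(x,y)
E
```

```text
4.0833 [0.59347512 0.00253233 0.26541553] [-1.79981041e+02  1.04831933e-02  7.86944916e+01] [0.60793031 0.07985485 0.44334273]
1012 0.10257457728036427 ((610.8284301757812, 75.01678466796875), (29.683521270751953, 29.73092269897461), 75.76461029052734)
c [0.61075416 0.07503314 0.104     ] ((326.27838134765625, 149.3762969970703), (31.73995590209961, 32.875144958496094), 2.6025619506835938) [75.7, -13.6, -103.0, 166.3]
326 149
```

View pics/head.png

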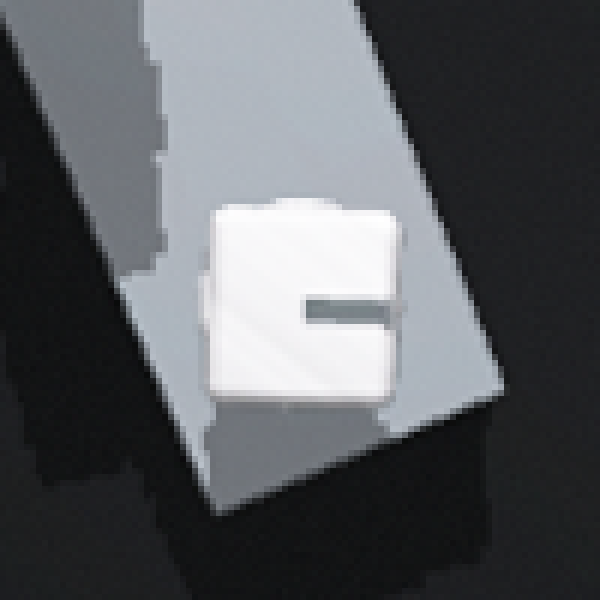

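The head shows its dark line from the centre pointing right in the image, slightly down. That confirms the keyed spindle, with key yaw about -13° and centre (0.6105, 0.0748). Moving over it and down.

Emit:
{"fn": "send_rows", "kwargs": {"rows": [{"dx": 0, "dy": 0, "dz": 0, "roll": 1.7, "jaw": -1}, {"dx": 37.1, "dy": 0.1, "dz": 0, "roll": 0, "jaw": -1}, {"dx": 37.1, "dy": 0.1, "dz": 0, "roll": 0, "jaw": -1}, {"dx": 0, "dy": 0, "dz": 0, "roll": 0, "jaw": -1}, {"dx": 0, "dy": 0, "dz": 30, "roll": 0, "jaw": -1}, {"dx": 0, "dy": 0, "dz": 35, "roll": 0, "jaw": -1}, {"dx": 0, "dy": 0, "dz": 35, "roll": 0, "jaw": -1}, {"dx": 0, "dy": 0, "dz": 30, "roll": 0, "jaw": -1}, {"dx": 0, "dy": 0, "dz": 15, "roll": 0, "jaw": -1}, {"dx": 0, "dy": 0, "dz": 0, "roll": 0, "jaw": -1}, {"dx": 0, "dy": 0, "dz": 0, "roll": 0, "jaw": -1}]}}

```text
time_s: 5.0
ee_pos: [0.6108, 0.0729, 0.1209]
eef_rot: [-3.141, 0.0, 1.341]
force: [0.6, -0.7, 1.5]
grip_width: 0.0938
grip_force: 0.0
```

Emit:
{"fn": "send_rows", "kwargs": {"rows": [{"dx": 1.8, "dy": -0.7, "dz": 20, "roll": 0, "jaw": -1}, {"dx": 0, "dy": 0, "dz": 20, "roll": 0, "jaw": -1}, {"dx": 0, "dy": 0, "dz": 11, "roll": 0, "jaw": -1}, {"dx": 0, "dy": 0, "dz": 0, "roll": 0, "jaw": -1}, {"dx": 0, "dy": 0, "dz": 0, "roll": 0, "jaw": -1}, {"dx": 0, "dy": 0, "dz": 0, "roll": 0, "jaw": 1}, {"dx": 0, "dy": 0, "dz": 0, "roll": 0, "jaw": 1}, {"dx": 0, "dy": 0, "dz": 0, "roll": 0, "jaw": 1}, {"dx": 0, "dy": 0, "dz": 0, "roll": 0, "jaw": 1}, {"dx": 0, "dy": 0, "dz": 0, "roll": 0, "jaw": 1}, {"dx": 0, "dy": 0, "dz": 0, "roll": 0, "jaw": 1}, {"dx": 0, "dy": 0, "dz": 0, "roll": 0, "jaw": 1}], "force": 40}}

```text
time_s: 6.0
ee_pos: [0.6107, 0.0758, 0.0695]
eef_rot: [3.142, 0.0, 1.342]
force: [0.3, 0.8, -0.7]
grip_width: 0.0507
grip_force: 0.0
```

Emit:
{"fn": "send_rows", "kwargs": {"rows": [{"dx": 0, "dy": 0, "dz": 0, "roll": 0, "jaw": 1}, {"dx": 0, "dy": 0, "dz": 0, "roll": 0, "jaw": 1}, {"dx": 0, "dy": 0, "dz": 0, "roll": 0, "jaw": 1}, {"dx": 0, "dy": 0, "dz": 0, "roll": 0, "jaw": 1}, {"dx": 0, "dy": 0, "dz": 0, "roll": 0, "jaw": 1}, {"dx": 0, "dy": 0, "dz": 0, "roll": 0, "jaw": 1}, {"dx": 0, "dy": 0, "dz": 0, "roll": 0, "jaw": 1}]}}

```text
time_s: 6.58
ee_pos: [0.6107, 0.0758, 0.0694]
eef_rot: [-3.142, 0.0, 1.342]
force: [0.1, -0.4, -0.5]
grip_width: 0.0297
grip_force: 40.0
```

Emit:
{"fn": "send_rows", "kwargs": {"rows": [{"dx": 0, "dy": 0, "dz": -15, "roll": 0, "jaw": 1}, {"dx": 0, "dy": 0, "dz": -30, "roll": 0, "jaw": 1}, {"dx": 0, "dy": 0, "dz": -35, "roll": -6.76, "jaw": 1}, {"dx": 0, "dy": 0, "dz": -35, "roll": -6.76, "jaw": 1}, {"dx": 0, "dy": 0, "dz": -25, "roll": -6.76, "jaw": 1}, {"dx": 0, "dy": 0, "dz": 0, "roll": -6.76, "jaw": 1}, {"dx": 0, "dy": 0, "dz": 0, "roll": -6.76, "jaw": 1}, {"dx": 0, "dy": 0, "dz": 0, "roll": -6.76, "jaw": 1}, {"dx": 0, "dy": 0, "dz": 0, "roll": -6.76, "jaw": 1}, {"dx": 0, "dy": 0, "dz": 0, "roll": -6.76, "jaw": 1}, {"dx": 0, "dy": 0, "dz": 0, "roll": -6.76, "jaw": 1}, {"dx": 0, "dy": 0, "dz": 0, "roll": -6.76, "jaw": 1}]}}

```text
time_s: 7.58
ee_pos: [0.6105, 0.0758, 0.209]
eef_rot: [-3.141, -0.001, 2.528]
force: [1.2, -0.7, -3.0]
grip_width: 0.0294
grip_force: 40.0
```

Emit:
{"fn": "send_rows", "kwargs": {"rows": [{"dx": -8.1, "dy": -36.5, "dz": 0, "roll": 0, "jaw": 1}, {"dx": -8.1, "dy": -36.5, "dz": 0, "roll": 0, "jaw": 1}, {"dx": -8.1, "dy": -36.5, "dz": 0, "roll": 0, "jaw": 1}, {"dx": -8.1, "dy": -36.5, "dz": 0, "roll": 0, "jaw": 1}, {"dx": -8.1, "dy": -36.5, "dz": 0, "roll": 0, "jaw": 1}, {"dx": -8.1, "dy": -36.5, "dz": 0, "roll": 0, "jaw": 1}, {"dx": -8.1, "dy": -36.5, "dz": 0, "roll": 0, "jaw": 1}, {"dx": -8.1, "dy": -36.5, "dz": 0, "roll": 0, "jaw": 1}, {"dx": -8.1, "dy": -36.5, "dz": 0, "roll": 0, "jaw": 1}, {"dx": 0, "dy": 0, "dz": 0, "roll": 0, "jaw": 1}, {"dx": 0, "dy": 0, "dz": 0, "roll": 0, "jaw": 1}, {"dx": 0, "dy": 0, "dz": 0, "roll": 0, "jaw": 1}]}}

```text
time_s: 8.58
ee_pos: [0.4793, -0.2336, 0.2092]
eef_rot: [3.141, -0.0, 2.522]
force: [-0.4, -0.3, -2.4]
grip_width: 0.0295
grip_force: 40.0
```

```bash
python3 - <<'E'
from h import *
o=get_obs();print(o['time_s'],o['ee_pos'],np.degrees(o['eef_rot']),o['force'])
c,R,t,K=grab('wrist'); a=c['frame'][200:400,220:420]
d,R,t,K=grab('scene'); b=d['frame'][140:260,150:270]
r=lambda i:cv2.resize(i,(400,400),interpolation=cv2.INTER_CUBIC)
save('held.png',np.hstack([r(a),r(b)]))
E
```

```text
8.5833 [ 0.47930104 -0.2336044   0.20924554] [ 1.79990390e+02 -2.82546180e-02  1.44474118e+02] [-0.40375257 -0.3292116  -2.37312088]
```

View pics/held.png

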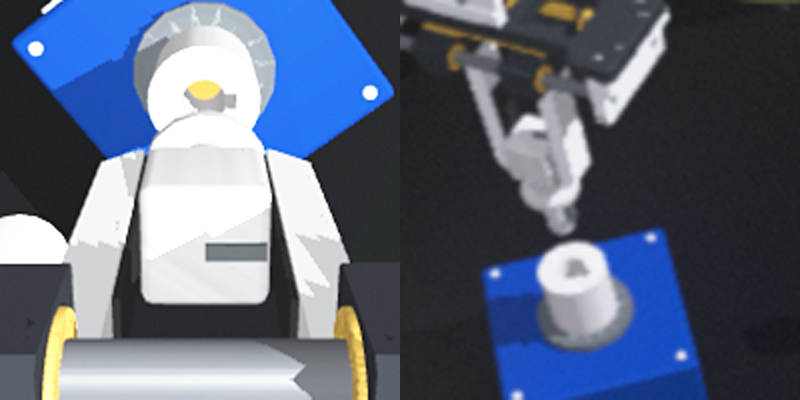

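The wrist crop shows the hub slot pointing image-right, the same way as the dark key line on the head. The scene crop shows the spindle upright above the hub. Correcting about 1.5 mm and starting the nose in.

Emit:
{"fn": "send_rows", "kwargs": {"rows": [{"dx": -1.5, "dy": 0.3, "dz": 15, "roll": 0, "jaw": 1}, {"dx": 0, "dy": 0, "dz": 12, "roll": 0, "jaw": 1}, {"dx": 0, "dy": 0, "dz": 4, "roll": 0, "jaw": 1}, {"dx": 0, "dy": 0, "dz": 3, "roll": 0, "jaw": 1}, {"dx": 0, "dy": 0, "dz": 3, "roll": 0, "jaw": 1}, {"dx": 0, "dy": 0, "dz": 3, "roll": 0, "jaw": 1}, {"dx": 0, "dy": 0, "dz": 3, "roll": 0, "jaw": 1}, {"dx": 0, "dy": 0, "dz": 2, "roll": 0, "jaw": 1}, {"dx": 0, "dy": 0, "dz": 0, "roll": 0, "jaw": 1}, {"dx": 0, "dy": 0, "dz": 0, "roll": 0, "jaw": 1}]}}

```text
time_s: 9.52
ee_pos: [0.4807, -0.2346, 0.1645]
eef_rot: [-3.142, 0.0, 2.522]
force: [-0.1, 0.1, -2.9]
grip_width: 0.0298
grip_force: 40.0
```

Emit:
{"fn": "send_rows", "kwargs": {"rows": [{"dx": 0, "dy": 0, "dz": 2, "roll": 0, "jaw": 1}, {"dx": 0, "dy": 0, "dz": 2, "roll": 0, "jaw": 1}, {"dx": 0, "dy": 0, "dz": 2, "roll": 0, "jaw": 1}, {"dx": 0, "dy": 0, "dz": 1, "roll": 0, "jaw": 1}, {"dx": 0, "dy": 0, "dz": 1, "roll": 0, "jaw": 1}, {"dx": 0, "dy": 0, "dz": 1, "roll": 0, "jaw": 1}, {"dx": 0, "dy": 0, "dz": 0, "roll": 0, "jaw": 1}, {"dx": 0, "dy": 0, "dz": 0, "roll": 0, "jaw": 1}]}}

```text
time_s: 10.18
ee_pos: [0.4807, -0.2346, 0.1554]
eef_rot: [-3.142, -0.0, 2.522]
force: [-0.4, -0.2, -1.9]
grip_width: 0.0296
grip_force: 40.0
```

No contact force 2 mm below the level where the key would rest on the top face, so the key is entering the slot. Continuing down.

Emit:
{"fn": "send_rows", "kwargs": {"rows": [{"dx": 0, "dy": 0, "dz": 2, "roll": 0, "jaw": 1}, {"dx": 0, "dy": 0, "dz": 2, "roll": 0, "jaw": 1}, {"dx": 0, "dy": 0, "dz": 2, "roll": 0, "jaw": 1}, {"dx": 0, "dy": 0, "dz": 2, "roll": 0, "jaw": 1}, {"dx": 0, "dy": 0, "dz": 2, "roll": 0, "jaw": 1}, {"dx": 0, "dy": 0, "dz": 1, "roll": 0, "jaw": 1}, {"dx": 0, "dy": 0, "dz": 1, "roll": 0, "jaw": 1}, {"dx": 0, "dy": 0, "dz": 0, "roll": 0, "jaw": 1}, {"dx": 0, "dy": 0, "dz": 0, "roll": 0, "jaw": 1}]}}

```text
time_s: 10.93
ee_pos: [0.4807, -0.2346, 0.1435]
eef_rot: [3.142, 0.0, 2.522]
force: [-0.4, 0.1, -2.0]
grip_width: 0.0296
grip_force: 40.0
```

Next comes the spring stage. Home is expected at TCP z of about 0.1355. I'll raise the grip to 55 N against slipping.

Emit:
{"fn": "send_rows", "kwargs": {"rows": [{"dx": 0, "dy": 0, "dz": 1, "roll": 0, "jaw": 1}, {"dx": 0, "dy": 0, "dz": 1, "roll": 0, "jaw": 1}, {"dx": 0, "dy": 0, "dz": 1, "roll": 0, "jaw": 1}, {"dx": 0, "dy": 0, "dz": 1, "roll": 0, "jaw": 1}, {"dx": 0, "dy": 0, "dz": 1, "roll": 0, "jaw": 1}, {"dx": 0, "dy": 0, "dz": 1, "roll": 0, "jaw": 1}, {"dx": 0, "dy": 0, "dz": 0, "roll": 0, "jaw": 1}, {"dx": 0, "dy": 0, "dz": 0, "roll": 0, "jaw": 1}], "force": 55}}

```text
time_s: 11.6
ee_pos: [0.4808, -0.2347, 0.1376]
eef_rot: [3.142, 0.0, 2.522]
force: [-0.4, 0.4, 3.6]
grip_width: 0.0297
grip_force: 55.0
```

Emit:
{"fn": "send_rows", "kwargs": {"rows": [{"dx": 0, "dy": 0, "dz": 0.5, "roll": 0, "jaw": 1}, {"dx": 0, "dy": 0, "dz": 0.5, "roll": 0, "jaw": 1}, {"dx": 0, "dy": 0, "dz": 0.5, "roll": 0, "jaw": 1}, {"dx": 0, "dy": 0, "dz": 0.5, "roll": 0, "jaw": 1}, {"dx": 0, "dy": 0, "dz": 0.3, "roll": 0, "jaw": 1}, {"dx": 0, "dy": 0, "dz": 0, "roll": 0, "jaw": 1}, {"dx": 0, "dy": 0, "dz": 0, "roll": 0, "jaw": 1}]}}

```text
time_s: 12.18
ee_pos: [0.4808, -0.2346, 0.1355]
eef_rot: [3.142, 0.001, 2.522]
force: [-1.9, 0.5, 7.5]
grip_width: 0.0302
grip_force: 55.0
```

Emit:
{"fn": "send_rows", "kwargs": {"rows": [{"dx": 0, "dy": 0, "dz": 0.3, "roll": 0, "jaw": 1}, {"dx": 0, "dy": 0, "dz": 0.3, "roll": 0, "jaw": 1}, {"dx": 0, "dy": 0, "dz": 0, "roll": 0, "jaw": 1}, {"dx": 0, "dy": 0, "dz": 0, "roll": 0, "jaw": 1}, {"dx": 0, "dy": 0, "dz": 0, "roll": 0, "jaw": 1}]}}

```text
time_s: 12.6
ee_pos: [0.4808, -0.2347, 0.1354]
eef_rot: [3.142, 0.001, 2.522]
force: [-3.9, 1.8, 13.6]
grip_width: 0.0295
grip_force: 55.0
```

The force rises from 7.5 to 13.6 N with no further travel, so the collar is on the hub. I'll press slightly more, ease the side load, and check.

Emit:
{"fn": "send_rows", "kwargs": {"rows": [{"dx": 0.3, "dy": 0, "dz": 0.3, "roll": 0, "jaw": 1}, {"dx": 0, "dy": 0, "dz": 0.2, "roll": 0, "jaw": 1}, {"dx": 0, "dy": 0, "dz": 0, "roll": 0, "jaw": 1}, {"dx": 0, "dy": 0, "dz": 0, "roll": 0, "jaw": 1}, {"dx": 0, "dy": 0, "dz": 0, "roll": 0, "jaw": 1}, {"dx": 0, "dy": 0, "dz": 0, "roll": 0, "jaw": 1}]}}

```text
time_s: 13.1
ee_pos: [0.4808, -0.2347, 0.1354]
eef_rot: [3.142, 0.002, 2.522]
force: [-4.2, 1.9, 17.1]
grip_width: 0.0294
grip_force: 55.0
```

```bash
python3 - <<'E'
from h import *
o=get_obs();print(o['time_s'],o['ee_pos'],o['force'],o['moment'],o['grip_force'])
c,R,t,K=grab('wrist'); a=c['frame'][200:400,220:420]
d,R,t,K=grab('scene'); b=d['frame'][150:250,160:260]
r=lambda i:cv2.resize(i,(400,400),interpolation=cv2.INTER_CUBIC)
save('home.png',np.hstack([r(a),r(b)]))
E
```

```text
13.1 [ 0.48083481 -0.23467017  0.13537374] [-4.21248062  1.85934093 17.10162694] [ 0.37007891  0.86568404 -0.01450001] 55.00501334667206
```

View pics/home.png

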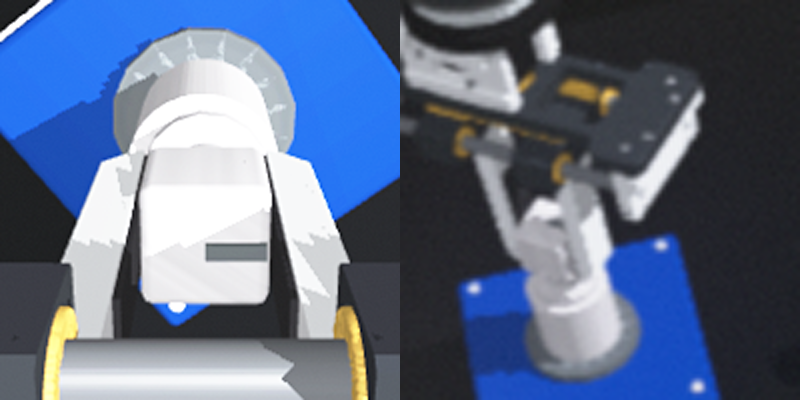

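The collar lies on the hub top with no gap, and the head sits unchanged in the gripper, with no slip since the carry. TCP z of 0.1354 matches the expected home height of 0.1355, and the arm presses with 17 N. Handing in.

```bash
python3 -c "
from station import *
print(hand_in())"
```

```text
the job is handed in; nothing more can be done
None
```

The job is handed in: the keyed spindle is in the hub with its key in the slot and its collar home, still gripped and pressed down with about 17 N, at 13.1 s; no verdict came back from the hand-in.

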